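Find the rattling stamp tin

ROBOT

A 7-joint arm with a two-finger parallel gripper is mounted at the origin on the work surface. World frame = base frame: x ahead of the robot, y to its left, z up, the work surface at z = 0. Lengths are in m, angles in rad, forces in N, time in s.
With the tool pointing down it reaches from about 0.425 to 0.95 m from the base axis. Payload 16.7 kg.
Tool frame: the origin (TCP) lies midway between the tips of the shut fingers; the grasp point (between the pads) lies 19 mm behind it; z points along the fingers, y is the direction in which the jaws open and shut (so a half turn about z gives the same grasp; the last joint's range is limited). The gripper opens to 94 mm and grips with 3 to 60 N. Pads are 16 mm wide; open, the fingers measure 119 mm over their backs; the gripper's body (75 mm by 177 mm) begins 78 mm behind the grasp point.
Start: joints at [-1.415, 0.426, 0.074, 1.606, -0.034, 1.111, -0.067], TCP at [0.203, 0.644, 0.205] pointing down, gripper open.
Joint ranges: [-2.85, 2.85], [-0.5, 2.14], [-1.23, 1.37], [0.21, 2.46], [-1.02, 4.16], [0.16, 2.05], [-2.73, 2.73]. Speed limits (rad/s): [1.89, 1.89, 2.39, 2.39, 3.01, 3.01, 3.01].

INTERFACE

Orientations are given as a unit quaternion [w, x, y, z].
In Python, from cell import ctrl gives the robot as it stands. The module is installed in compiled form; this text tells all that it offers.
- The arm moves only by the tool arm_command, never from a script. Its argument "moves" is a list of rows, each a list of 7 numbers: the shift along the tool's x, y, z in mm, then the turn, a rotation vector about the tool's x, y, z in rad, then the opening, from -1 (shut) to 1 (fully open), so that 0 is half open. A call has 1 to 20 rows; each row shifts and turns the pose as measured when the row begins, along the tool's axes as they then stand; what a row does not reach is not made up. A row lasts 1/10 s, in which the tool goes at most 50 mm and 8.59 degrees, less where a joint would pass 70% of its speed; a pose out of reach is approached as far as the arm can. A call is refused whole if a number of a shift passes 50 or a number of a turn 0.15, either way. A call with a gripper value outside its range is refused whole. The fingers move at their own pace and stop on an object; "newtons" is the grip in N (left out, the last holds). Time passes only in rows, so rows that do not move let the fingers close. It gives the time, the measured TCP pose, the force and the opening at its end, in the units of the state.
- ctrl.get_state(): the state, without advancing time (a new reading comes with each control period).
- ctrl.capture(name): name is "side" or "top" or "wrist"; returns (picture, depth): 420x560x3 uint8, red, green, blue; 420x560 float32, m along the optical axis (not along the pixel's ray), 0 where there is no reading.
- ctrl.camera_model(name): a dict with "vfov" (degrees; the focal length in pixels is half the picture's height over the tangent of half this angle, whatever the lens; pixels are square), "cx", "cy" (the principal point, pixels), "k1" (the pictures are not rectified: a ray, as slopes to the right and down, at radius r is drawn at 1 + k1 r^2 times it, then the intrinsics apply), "rvec" (rotation vector, rad) and "tvec" (3), from world to camera coordinates, as OpenCV has them; the wrist camera has in their place "T_tool_cam" (4x4, takes a point from camera to tool coordinates, whose origin is the TCP and whose axes are the flange's). Camera axes: x right, y down, z forward; pixel columns grow to the right and rows downward; lengths in m; the calibration is good to about 2 mm. A picture is of the moment at which its call begins: read the wrist's pose just before it. camera_model takes no time and is no camera call.
- ctrl.finish_job(): hands the job in, once; it reports no verdict.
Trained networks look in the newest picture that a camera, given by its name, has taken for a name from the list of things; names that differ only in an ending like _2 or _b are one class to them, and where a whole thing is asked for, a point or a joint stands for the part that bears it (a point fixed in the world has none). Each returns a list of dicts, best first, with "score" (0 to 1); they miss things now and then, are a little off and sometimes report something else, mostly with a low value. They report only what shows in the picture. A call takes as long as a camera call. They do not tell look-alikes from the thing itself.
- ctrl.recognise(camera, target): "xyz" ([x, y, z] in m, in the coordinates of the camera as it stood for that picture, good to about 4 mm: the middle of the surface that is visible of it).
The state is a dict: "time_s": time; "qpos": joint angles; "joint_velocities": joint speeds; "tau": joint torques, N m; "ee_pos": TCP position; "tool_rot": TCP orientation; "ft_force": force on the tool from outside, world axes, zero at the start; "moment": the same for the moment, N m; "width": finger opening in m.
Only numpy, scipy, OpenCV 4.12 (cv2) and the standard library are available. Lean on these libraries where they do the work, as an engineer would, in place of code of your own. Each camera call takes 0.05 s, during which the arm holds its last target. There are 200 camera calls.

TASK

One of the three sealed tins on the post desk has a stamp block loose inside: shake them to find the one that rattles, and leave the other two standing upright on the desk. Hold the rattling tin out level and still over the middle of the dark wooden customer tray, about a hand's breadth (10 cm) above the desk, clear of everything, and finish while still holding it there; do not put it down or let go. Do not push the other desk things about or knock them over.

Things in the scene. Friction and masses are not known exactly. Their poses are not given: they have to be found in the camera images.
- tin_a: Upright round sealed aluminium tin with a screw lid and a blank round label on top: 66 mm across, 52 mm high, 0.35 to 0.45 kg. Origin: centre of its underside, z up. The three tins look and weigh alike; the loose block can be in any of them.
- tin_b: Upright round sealed aluminium tin with a screw lid and a blank round label on top: 66 mm across, 52 mm high, 0.35 to 0.45 kg. Origin: centre of its underside, z up. The three tins look and weigh alike; the loose block can be in any of them.
- tin_c: Upright round sealed aluminium tin with a screw lid and a blank round label on top: 66 mm across, 52 mm high, 0.35 to 0.45 kg. Origin: centre of its underside, z up. The three tins look and weigh alike; the loose block can be in any of them.
- loose_block (a joint): Slide of the stamp block loose in one tin: it runs up to 17 mm either way along one line across that tin, whose direction cannot be seen. 0 is the middle; this number does not tell which tin. The block (brass, 0.2 kg) slides when that line is tipped over 0.1 rad or briskly shaken, knocks at its ends, and stays where it slid once level. The other two tins hold nothing that slides.
- tray: Shallow dark wooden customer tray fixed on the desk, 150 (x) x 200 (y) mm, 16 mm high, open on top; origin centre of its underside.
- ink_pad: Round dark brown ink pad, 156 mm wide, 36 mm high; origin centre of underside. Bystander.
- stamp: Upright hand stamp, steel foot 42 mm wide with a dark red knob, 68 mm high; origin centre of underside. Bystander.
- eraser: White eraser, 45 x 20 x 13 mm; origin centre of underside. Bystander.
- tape_roll: Small roll of paper tape lying flat, 46 mm wide, 18 mm high; origin centre of underside. Bystander.
- stapler: Black stapler, 110 x 34 x about 50 mm; origin centre of underside, long side x. Bystander.
- glue: White glue bottle, 34 mm wide, 85 mm high; origin centre of underside. Bystander.
- postcards: Stack of postcards, about 110 (x) x 155 (y) x 21 mm; origin centre of underside. Bystander.
Things that resemble listed ones, but are neither listed nor needed, are in the scene too. There is more than one size of the tray; the one meant has the size given above.

How it is judged:
By the outcome, as a careful person would: the job done as asked, in the order asked, and still so for the second after the job is handed in, while the arm keeps its last pose, push and grip.
It also fails if it takes over 69 s, if anything falls off the work surface, if the arm or the gripper's body presses on something with over 40 N, if the wrist force passes 120 N, or if a joint passes its speed limit or range.

## Working session

There is one attempt and no reset: what is moved stays moved. The work goes in short steps, Python scripts to look and compute and a tool call to move; the robot and the scene stay as the last step left them, time stands still between calls to the robot, and variables do not carry over. Pictures are saved under pics/ and viewed, about 8 in all and at most 12, crops included, and the job is handed in when it is done.

Besides the shell and the picture viewer there is one more tool, called after "Emit:" as name(argument=value, ...), one argument or row to a line, values as JSON. arm_command: Moves the arm, as the interface text tells. Its arguments: {"type":"object","properties":{"moves":{"type":"array"},"newtons":{"type":"number"}},"required":["moves"]}

```bash
mkdir -p pics
cat > h.py <<'E'
import numpy as np, cv2
from cell import ctrl
from scipy.spatial.transform import Rotation as R
def T_wc(name):
    m=ctrl.camera_model(name)
    if 'rvec' in m:
        Rm=cv2.Rodrigues(np.array(m['rvec'],float))[0]; T=np.eye(4); T[:3,:3]=Rm.T; T[:3,3]=-Rm.T@np.array(m['tvec']).ravel(); return T
    s=ctrl.get_state(); q=np.array(s['tool_rot']); T=np.eye(4)
    T[:3,:3]=R.from_quat(q[[1,2,3,0]]).as_matrix(); T[:3,3]=s['ee_pos']
    return T@np.array(m['T_tool_cam'])
def K(name):
    m=ctrl.camera_model(name); f=210/np.tan(np.radians(m['vfov'])/2)
    return f,m['cx'],m['cy'],m['k1']
def w2p(name,p,T=None):
    T=T_wc(name) if T is None else T
    c=np.linalg.inv(T)@np.append(p,1); f,cx,cy,k=K(name); a=c[:2]/c[2]; a=a*(1+k*(a@a)); return f*a+[cx,cy]
def p2w(name,u,v,d,T=None):
    T=T_wc(name) if T is None else T
    f,cx,cy,k=K(name); a0=np.array([(u-cx)/f,(v-cy)/f]); a=a0.copy()
    for _ in range(10): a=a0/(1+k*(a@a))
    return (T@np.array([a[0]*d,a[1]*d,d,1]))[:3]
E
python3 - <<'E'
from h import *
for n in('top','side'):
    T=T_wc(n); im,d=ctrl.capture(n); cv2.imwrite(f'pics/{n}1.png',im[:,:,::-1]); np.save(f'{n}1.npy',d)
    print(n,T[:3,3])
    for t in ['tin_a','tray','ink_pad','stamp','eraser','tape_roll','stapler','glue','postcards']:
        if n=='side' and t not in('tin_a','tray','glue'): continue
        for r in ctrl.recognise(n,t):
            p=(T@np.append(r['xyz'],1))[:3]; print(t,round(r['score'],2),p.round(3),w2p(n,p,T).round())
print(ctrl.get_state())
E
```

```text
top [0.31442189 0.00798316 1.6212495 ]
tin_a 0.93 [0.445 0.023 0.052] [276. 224.]
tin_a 0.73 [ 0.422 -0.306  0.054] [383. 228.]
tin_a 0.67 [0.501 0.236 0.056] [207. 207.]
tin_a 0.44 [0.665 0.341 0.035] [175. 158.]
tray 0.89 [ 0.654 -0.011  0.007] [285. 160.]
tray 0.84 [ 0.229 -0.261  0.004] [368. 290.]
tray 0.78 [0.26  0.26  0.008] [203. 285.]
tray 0.19 [ 0.601 -0.438  0.034] [420. 171.]
ink_pad 0.8 [0.667 0.34  0.035] [175. 157.]
ink_pad 0.5 [ 0.66  -0.294  0.023] [374. 155.]
stamp 0.44 [0.442 0.135 0.061] [240. 225.]
eraser 0.52 [ 0.414 -0.141  0.01 ] [329. 233.]
eraser 0.39 [0.443 0.024 0.053] [276. 224.]
tape_roll 0.44 [ 0.513 -0.139  0.018] [327. 202.]
stapler 0.84 [ 0.601 -0.437  0.033] [420. 171.]
stapler 0.64 [ 0.662 -0.298  0.023] [375. 154.]
stapler 0.48 [ 0.412 -0.14   0.012] [328. 233.]
postcards 0.74 [ 0.662 -0.295  0.023] [374. 154.]
postcards 0.74 [ 0.602 -0.441  0.032] [421. 171.]
postcards 0.38 [0.441 0.024 0.053] [276. 225.]
side [-0.11978226  0.91885588  0.95376124]
tin_a 0.7 [ 0.413 -0.298  0.052] [335. 163.]
tin_a 0.64 [0.437 0.04  0.051] [276. 219.]
tray 0.71 [0.26  0.257 0.006] [291. 305.]
tray 0.66 [ 0.236 -0.258  0.007] [379. 197.]
glue 0.56 [0.599 0.483 0.05 ] [122. 300.]
{'time_s': 0.7, 'qpos': array([-1.41549004,  0.42606978,  0.07393423,  1.60600663, -0.03408276,
        1.11081893, -0.06712097]), 'joint_velocities': array([-5.06384130e-04, -1.17753885e-03,  3.89080209e-05, -1.12907079e-04,
        1.88532660e-04,  5.65503149e-04, -2.93390424e-04]), 'tau': array([ 6.37448975e-04, -9.35303950e+01,  3.66292812e+00, -4.54483616e+01,
       -4.89014725e-02,  1.33695267e-02,  2.03501224e-05]), 'ee_pos': array([0.20260422, 0.6438295 , 0.20548506]), 'tool_rot': array([-4.27100814e-06,  1.51864516e-01,  9.88401319e-01, -2.12141725e-05]), 'ft_force': array([0.06000248, 0.12776438, 0.47836131]), 'moment': array([-0.02851513,  0.0399124 , -0.03696278]), 'width': 0.09388212117300283}
```

Run:
```python
import cv2
im=cv2.imread('pics/top1.png')[110:330,120:460]; cv2.imwrite('pics/top1c.png',cv2.resize(im,None,fx=2.3,fy=2.3,interpolation=cv2.INTER_CUBIC))
from h import *
# tray extents by depth/dark colour: top-view rim heights
d=np.load('top1.npy'); im=cv2.imread('pics/top1.png'); T=T_wc('top')
g=np.zeros(d.shape); 
P=np.array([[p2w('top',u,v,d[v,u],T) for u in range(560)] for v in range(420)]); np.save('P.npy',P)
for c in [(160,285),(290,368),(285,203)]:
    col=im[c].astype(int); 
    m=(np.abs(im.astype(int)-col).sum(2)<60)&(P[:,:,2]<0.03)
    n,l=cv2.connectedComponents(m.astype('uint8')); q=P[l==l[c]]; print(c,col,q.min(0).round(3),q.max(0).round(3),len(q))
```

```text
Traceback (most recent call last):
  File "h.py", line 19, in p2w
    f,cx,cy,k=K(name); a0=np.array([(u-cx)/f,(v-cy)/f]); a=a0.copy()
              ~^^^^^^
  File "h.py", line 12, in K
    m=ctrl.camera_model(name); f=210/np.tan(np.radians(m['vfov'])/2)
ValueError: time passes only in moves, steps and waits
```

View pics/top1c.png

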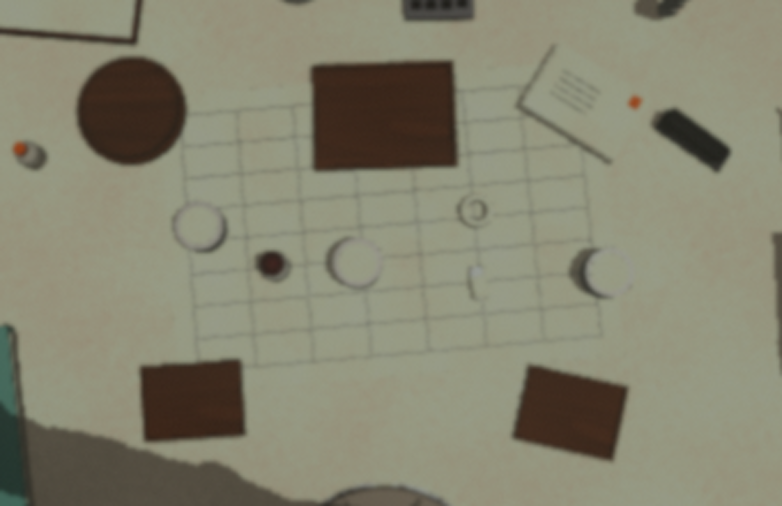

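View pics/side1.png

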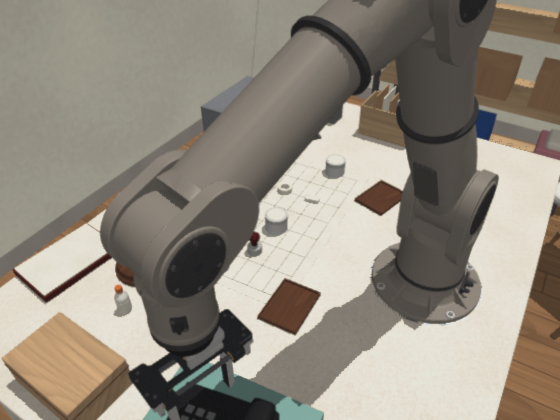

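The large dark tray at crop (384,116), i.e. top px (287,160), is about 150x200 mm, so it is the one meant. The two small trays at crop (192,400) and (570,413) and the round ink pad at (132,110) are look-alikes. The tins are at crop (200,227), (355,263) and (605,273). The tape roll at (473,211) and the stamp at (272,264) are not tins. I'm going above the left tin first.

Emit:
arm_command(
  moves=[
    [-41,-30,0,0,0,0,1],
    [-41,-30,0,0,0,0,1],
    [-41,-30,0,0,0,0,1],
    [-41,-30,0,0,0,0,1],
    [-41,-30,0,0,0,0,1],
    [-41,-30,0,0,0,0,1],
    [-41,-30,0,0,0,0,1],
    [-41,-30,0,0,0,0,1],
    [-41,-30,0,0,0,0,1],
    [-41,-30,0,0,0,0,1],
  ],
)

```text
time_s: 1.7
ee_pos: [0.4975, 0.2436, 0.2049]
tool_rot: [-0.0, 0.146, 0.989, 0.002]
ft_force: [1.1, 0.9, -0.4]
width: 0.0942
```

```bash
cat >> h.py <<'E'
def plan(p, yaw_y=None):
    "tool-frame shift (mm) to world TCP p; turn to level, with jaw axis along yaw_y (rad) if given"
    s=ctrl.get_state(); q=np.array(s['tool_rot']); M=R.from_quat(q[[1,2,3,0]]).as_matrix()
    y=M[:,1] if yaw_y is None else np.array([np.cos(yaw_y),np.sin(yaw_y),0])
    y=y*[1,1,0]; y/=np.linalg.norm(y); y=y if y@M[:,1]>0 else -y; z=np.array([0,0,-1.]); G=np.c_[np.cross(y,z),y,z]
    print('shift',((M.T@(np.array(p)-s['ee_pos']))*1e3).round(1),'turn',R.from_matrix(M.T@G).as_rotvec().round(3),'| ee',np.array(s['ee_pos']).round(4),'w',round(s['width'],4),'t',round(s['time_s'],2))
def wrist(name,tgt='tin_a'):
    T=T_wc('wrist'); im,d=ctrl.capture('wrist'); cv2.imwrite(f'pics/{name}.png',im[:,:,::-1]); np.save(name+'.npy',d)
    for r in ctrl.recognise('wrist',tgt):
        p=(T@np.append(r['xyz'],1))[:3]; print(tgt,round(r['score'],2),p.round(4),w2p('wrist',p,T).round())
    # top-surface centroid by depth
    f,cx,cy,k=K('wrist'); v,u=np.mgrid[0:420,0:560]
    a=cv2.undistortPoints(np.c_[u.ravel(),v.ravel()].astype(float).reshape(-1,1,2),np.array([[f,0,cx],[0,f,cy],[0,0,1.]]),np.array([k,0,0,0,0.])).reshape(-1,2)
    dd=d.ravel(); P=np.c_[a*dd[:,None],dd]@T[:3,:3].T+T[:3,3]
    m=((P[:,2]>.044)&(P[:,2]<.06)&(dd>0)).reshape(420,560).astype('uint8')
    n,l,st,c=cv2.connectedComponentsWithStats(m)
    for i in range(1,n):
        if st[i,4]>300:
            q=P[l.ravel()==i]; print('blob',st[i,4],c[i].round(),(q.min(0)+q.max(0)).round(4)/2,np.ptp(q,axis=0).round(4))
E
python3 - <<'E'
from h import *
plan([.501,.236,.205])
wrist('w1')
E
```

```text
shift [-5.6 -6.3 -0.1] turn [ 0.005 -0.001  0.   ] | ee [0.4975 0.2436 0.2049] w 0.0942 t 1.7
tin_a 0.84 [0.4945 0.2364 0.0537] [277. 199.]
tin_a 0.79 [0.4459 0.0387 0.0548] [ 94. 209.]
blob 2850 [281. 203.] [0.502   0.23795 0.0498 ] [0.0665 0.0662 0.0115]
blob 2726 [ 87. 211.] [0.44615 0.02425 0.0494 ] [0.066  0.0678 0.0108]
blob 418 [498. 231.] [0.60835 0.47365 0.052  ] [0.0305 0.0313 0.0159]
```

View pics/w1.png

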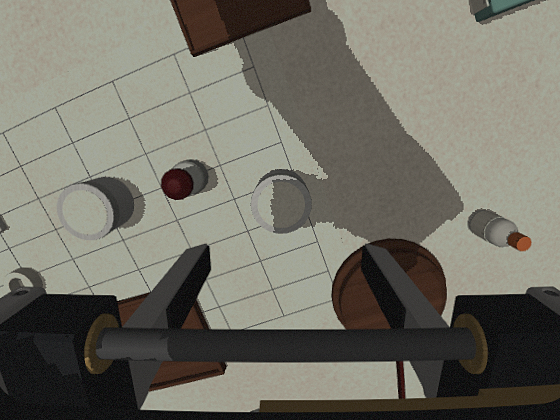

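Run:
```python
from h import *
plan([.502,.238,.012])
```

```text
shift [ -1.9  -1.1 193.1] turn [ 0.003  0.001 -0.   ] | ee [0.5002 0.239  0.2051] w 0.094 t 1.8
```

The wrist view shows the left tin at (281,203), the middle tin at (87,211) and the stamp at (180,180). The fingers clear the stamp and ink pad, so I'm descending.

Emit:
arm_command(
  moves=[
    [-2,-1,40,0,0,0,1],
    [0,0,40,0,0,0,1],
    [0,0,40,0,0,0,1],
    [0,0,40,0,0,0,1],
    [0,0,20,0,0,0,1],
    [0,0,8,0,0,0,1],
    [0,0,0,0,0,0,1],
  ],
  newtons=30,
)

```text
time_s: 2.5
ee_pos: [0.5061, 0.2376, 0.0132]
tool_rot: [0.003, 0.152, 0.988, 0.004]
ft_force: [1.2, 0.6, -0.4]
width: 0.0943
```

Run:
```python
from h import *
plan([.502,.238,.012])
```

```text
shift [ 4.  -0.9  1.2] turn [ 0.009  0.005 -0.   ] | ee [0.5061 0.2376 0.0132] w 0.0943 t 2.5
```

Emit:
arm_command(
  moves=[
    [4,-1,0,0.009,0.005,0,1],
    [0,0,0,0,0,0,-1],
    [0,0,0,0,0,0,-1],
    [0,0,0,0,0,0,-1],
    [0,0,0,0,0,0,-1],
    [0,0,0,0,0,0,-1],
    [0,0,0,0,0,0,-1],
  ],
  newtons=30,
)

```text
time_s: 3.2
ee_pos: [0.5036, 0.2395, 0.0178]
tool_rot: [0.002, 0.152, 0.988, 0.002]
ft_force: [-0.6, 0.3, -4.0]
width: 0.0666
```

Emit:
arm_command(
  moves=[
    [0,0,-15,0,0,0,-1],
    [0,0,-30,0,0,0,-1],
    [0,0,-35,0,0,0,-1],
    [0,0,-35,0,0,0,-1],
    [0,0,-20,0,0,0,-1],
    [0,0,0,0,0,0,-1],
    [0,0,0,0,0,0,-1],
  ],
)

```text
time_s: 3.9
ee_pos: [0.5021, 0.2377, 0.1615]
tool_rot: [0.001, 0.153, 0.988, 0.001]
ft_force: [0.2, -0.7, -4.7]
width: 0.0665
```

```bash
cat >> h.py <<'E'
def sense(n=6):
    "mean force/moment (world and tool axes) at rest over n periods, with orientation"
    F=[];Mo=[]
    for _ in range(n):
        ctrl.capture('side'); s=ctrl.get_state(); F.append(s['ft_force']); Mo.append(s['moment'])
    q=np.array(s['tool_rot']); M=R.from_quat(q[[1,2,3,0]]).as_matrix(); F=np.array(F);Mo=np.array(Mo)
    print('F',F.mean(0).round(2),F.std(0).round(2),'M',Mo.mean(0).round(4),Mo.std(0).round(4),'Mtool',(M.T@Mo.mean(0)).round(4))
E
python3 - <<'E'
from h import *
sense()
plan([.502,.238,.15])
E
```

```text
F [-0.11 -0.3  -3.68] [0.32 0.29 0.43] M [0.0069 0.0093 0.0003] [0.026  0.0144 0.0365] Mtool [-0.0038  0.0109 -0.0003]
shift [ 0.   0.6 10.3] turn [ 0.001  0.001 -0.   ] | ee [0.5018 0.2374 0.1603] w 0.0662 t 4.2
```

Emit:
arm_command(
  moves=[
    [0,0,0,0.15,0,0,-1],
    [0,0,0,0.15,0,0,-1],
    [0,0,0,0.1,0,0,-1],
    [0,0,0,0,0,0,-1],
    [0,0,0,0,0,0,-1],
    [0,0,0,-0.15,0,0,-1],
    [0,0,0,-0.15,0,0,-1],
    [0,0,0,-0.1,0,0,-1],
    [0,0,0,0,0,0,-1],
    [0,0,0,0,0,0,-1],
  ],
  newtons=40,
)

```text
time_s: 5.2
ee_pos: [0.5016, 0.2315, 0.1568]
tool_rot: [0.003, 0.158, 0.987, 0.003]
ft_force: [0.5, 0.4, -3.5]
width: 0.0663
```

Run:
```python
from h import *
sense(10)
plan([.502,.238,.15])
```

```text
F [ 0.15 -0.06 -3.62] [0.57 0.57 0.66] M [-0.0012 -0.0115 -0.0083] [0.0321 0.0323 0.0193] Mtool [-0.0024 -0.0113  0.0082]
shift [1.  4.7 5.8] turn [ 0.004  0.004 -0.   ] | ee [0.5015 0.2332 0.1557] w 0.0663 t 5.7
```

Emit:
arm_command(
  moves=[
    [0,0,0,-0.15,0,0,-1],
    [0,0,0,-0.15,0,0,-1],
    [0,0,0,-0.1,0,0,-1],
    [0,0,0,0,0,0,-1],
    [0,0,0,0,0,0,-1],
    [0,0,0,0.15,0,0,-1],
    [0,0,0,0.15,0,0,-1],
    [0,0,0,0.1,0,0,-1],
    [0,0,0,0,0,0,-1],
    [0,0,0,0,0,0,-1],
  ],
)

```text
time_s: 6.7
ee_pos: [0.5038, 0.2378, 0.1562]
tool_rot: [0.009, 0.154, 0.988, 0.016]
ft_force: [-0.6, -0.0, -4.8]
width: 0.0665
```

Run:
```python
from h import *
sense(10)
plan([.502,.238,.15])
```

```text
F [ 0.01  0.13 -3.6 ] [0.45 0.55 0.38] M [-0.058   0.0314 -0.014 ] [0.0562 0.0309 0.0217] Mtool [0.065  0.0116 0.0137]
shift [2.4 1.1 6.4] turn [ 0.035  0.011 -0.   ] | ee [0.5038 0.236  0.1564] w 0.0663 t 7.2
```

Emit:
arm_command(
  moves=[
    [0,0,0,0,0.15,0,-1],
    [0,0,0,0,0.15,0,-1],
    [0,0,0,0,0.1,0,-1],
    [0,0,0,0,0,0,-1],
    [0,0,0,0,0,0,-1],
    [0,0,0,0,-0.15,0,-1],
    [0,0,0,0,-0.15,0,-1],
    [0,0,0,0,-0.1,0,-1],
    [0,0,0,0,0,0,-1],
    [0,0,0,0,0,0,-1],
  ],
)

```text
time_s: 8.2
ee_pos: [0.5014, 0.239, 0.1571]
tool_rot: [0.012, 0.152, 0.988, 0.022]
ft_force: [0.7, -1.0, -3.9]
width: 0.0665
```

Run:
```python
from h import *
sense(10)
plan([.502,.238,.15])
```

```text
F [ 0.21  0.08 -3.86] [0.64 0.5  0.56] M [-0.0791  0.026   0.0041] [0.0309 0.0278 0.0362] Mtool [ 0.0832  0.001  -0.0054]
shift [ 0.8 -0.1  5.8] turn [ 0.045  0.016 -0.   ] | ee [0.5026 0.2376 0.1558] w 0.0664 t 8.7
```

Emit:
arm_command(
  moves=[
    [0,0,0,0,-0.15,0,-1],
    [0,0,0,0,-0.15,0,-1],
    [0,0,0,0,-0.1,0,-1],
    [0,0,0,0,0,0,-1],
    [0,0,0,0,0,0,-1],
    [0,0,0,0,0.15,0,-1],
    [0,0,0,0,0.15,0,-1],
    [0,0,0,0,0.1,0,-1],
    [0,0,0,0,0,0,-1],
    [0,0,0,0,0,0,-1],
  ],
)

```text
time_s: 9.7
ee_pos: [0.5073, 0.2324, 0.1554]
tool_rot: [0.029, 0.159, 0.987, 0.015]
ft_force: [-0.7, -0.5, -4.4]
width: 0.0664
```

Run:
```python
from h import *
sense(10)
plan([.502,.238,.017])
```

```text
F [ 0.2   0.08 -4.04] [0.29 0.47 0.51] M [-0.0428  0.1043 -0.0098] [0.0402 0.0403 0.0322] Mtool [0.0736 0.0854 0.0093]
shift [ 12.1  -2.5 138.1] turn [ 0.039  0.052 -0.001] | ee [0.5058 0.2338 0.1555] w 0.0667 t 10.2
```

Residual tilt is confounding the moments. I'll level the tin and measure again; that cannot move the block.

Emit:
arm_command(
  moves=[
    [0,0,0,0.039,0.052,0,-1],
    [0,0,0,0,0,0,-1],
    [0,0,0,0,0,0,-1],
  ],
)

```text
time_s: 10.5
ee_pos: [0.5052, 0.2342, 0.1556]
tool_rot: [0.0, 0.157, 0.988, -0.0]
ft_force: [-0.6, -0.1, -4.7]
width: 0.0661
```

Run:
```python
from h import *
sense(10)
plan([.502,.238,.018])
```

```text
F [ 0.12 -0.33 -3.7 ] [0.34 0.57 0.51] M [ 0.0079 -0.0091  0.0089] [0.0334 0.0191 0.0323] Mtool [-0.0103 -0.0062 -0.0089]
shift [  4.1   2.6 137.9] turn [-0.    -0.001 -0.   ] | ee [0.5052 0.2343 0.1559] w 0.0663 t 11.0
```

Level moments stay about zero after opposite tips (the block would give ±0.033 N m), so the left tin does not rattle. I'm putting it back.

Emit:
arm_command(
  moves=[
    [4,3,35,0,0,0,-1],
    [0,0,35,0,0,0,-1],
    [0,0,35,0,0,0,-1],
    [0,0,15,0,0,0,-1],
    [0,0,5,0,0,0,-1],
    [0,0,0,0,0,0,-1],
    [0,0,0,0,0,0,-1],
  ],
)

```text
time_s: 11.7
ee_pos: [0.5044, 0.2399, 0.029]
tool_rot: [0.002, 0.157, 0.988, 0.002]
ft_force: [0.3, -0.4, -3.1]
width: 0.0664
```

Run:
```python
from h import *
plan([.502,.238,.0178]); print(ctrl.get_state()['ft_force'])
```

```text
shift [ 1.7 -2.6 11.2] turn [ 0.004  0.003 -0.   ] | ee [0.5044 0.2399 0.029 ] w 0.0664 t 11.7
[ 0.25140184 -0.39243912 -3.11369364]
```

Emit:
arm_command(
  moves=[
    [0,0,6,0.004,0.003,0,-1],
    [0,0,4,0,0,0,-1],
    [0,0,1,0,0,0,-1],
    [0,0,0,0,0,0,-1],
  ],
)

```text
time_s: 12.1
ee_pos: [0.506, 0.2411, 0.0198]
tool_rot: [0.001, 0.157, 0.988, 0.002]
ft_force: [-0.7, 0.6, -4.3]
width: 0.0663
```

Run:
```python
from h import *
plan([.502,.238,.0178]); print(ctrl.get_state()['ft_force'])
```

```text
shift [ 2.9 -4.2  2. ] turn [ 0.003  0.002 -0.   ] | ee [0.506  0.2411 0.0198] w 0.0663 t 12.1
[-0.70303131  0.58115486 -4.32086766]
```

Emit:
arm_command(
  moves=[
    [0,0,2,0,0,0,-1],
    [0,0,1,0,0,0,-1],
    [0,0,0,0,0,0,1],
    [0,0,0,0,0,0,1],
    [0,0,0,0,0,0,1],
    [0,0,0,0,0,0,1],
    [0,0,-15,0,0,0,1],
    [0,0,-40,0,0,0,1],
    [0,0,-40,0,0,0,1],
    [0,0,-40,0,0,0,1],
    [0,0,-40,0,0,0,1],
    [0,0,-10,0,0,0,1],
  ],
)

```text
time_s: 13.3
ee_pos: [0.5052, 0.2393, 0.2134]
tool_rot: [0.002, 0.158, 0.988, 0.001]
ft_force: [-0.9, -0.4, -0.5]
width: 0.0938
```

Run:
```python
from h import *
plan([.446,.024,.205],np.radians(72)); wrist('w2')
```

```text
shift [ -10.7 -223.     7.7] turn [ 0.003  0.003 -0.002] | ee [0.5052 0.2393 0.2134] w 0.0938 t 13.3
tin_a 0.7 [0.5006 0.246  0.0565] [289. 192.]
blob 2761 [287. 195.] [0.50545 0.24155 0.05025] [0.0668 0.0665 0.0113]
blob 2623 [ 93. 205.] [0.44625 0.02445 0.04965] [0.0661 0.0682 0.0112]
blob 419 [498. 216.] [0.6085  0.47325 0.052  ] [0.0317 0.0308 0.0159]
```

Emit:
arm_command(
  moves=[
    [-2,-45,0,0,0,0,1],
    [-2,-45,0,0,0,0,1],
    [-2,-45,0,0,0,0,1],
    [-2,-45,0,0,0,0,1],
    [-2,-43,0,0,0,0,1],
    [0,0,0,0,0,0,1],
  ],
)

```text
time_s: 14.0
ee_pos: [0.4384, 0.017, 0.2055]
tool_rot: [-0.002, 0.156, 0.988, -0.001]
ft_force: [0.6, 1.2, -0.3]
width: 0.094
```

Run:
```python
from h import *
plan([.446,.0245,.012]); wrist('w3')
```

```text
shift [ -5.8  10.  193.4] turn [-0.003 -0.005 -0.   ] | ee [0.4384 0.017  0.2055] w 0.094 t 14.0
tin_a 0.97 [ 0.4217 -0.2986  0.049 ] [ 35. 264.]
tin_a 0.77 [0.4985 0.232  0.054 ] [488. 192.]
tin_a 0.67 [0.441  0.0253 0.0526] [294. 199.]
blob 2834 [494. 194.] [0.50565 0.2405  0.0496 ] [0.0672 0.0667 0.0111]
blob 2841 [294. 203.] [0.4462  0.0239  0.04955] [0.0663 0.0666 0.0111]
blob 1975 [ 25. 266.] [ 0.4225  -0.31545  0.0498 ] [0.0659 0.0687 0.0114]
```

Emit:
arm_command(
  moves=[
    [-6,10,20,-0.003,-0.005,0,1],
    [0,0,40,0,0,0,1],
    [0,0,40,0,0,0,1],
    [0,0,40,0,0,0,1],
    [0,0,30,0,0,0,1],
    [0,0,10,0,0,0,1],
    [0,0,0,0,0,0,1],
  ],
)

```text
time_s: 14.8
ee_pos: [0.4506, 0.0367, 0.0172]
tool_rot: [0.0, 0.148, 0.989, -0.0]
ft_force: [-0.0, -2.2, -0.0]
width: 0.0942
```

Run:
```python
from h import *
plan([.446,.024,.012])
```

```text
shift [  0.7 -13.4   5.2] turn [-0.001  0.     0.   ] | ee [0.4506 0.0367 0.0172] w 0.0942 t 14.8
```

Emit:
arm_command(
  moves=[
    [0,-8,0,0,0,0,1],
    [0,-5,0,0,0,0,1],
    [0,0,0,0,0,0,1],
  ],
)

```text
time_s: 15.1
ee_pos: [0.4482, 0.0247, 0.0197]
tool_rot: [0.001, 0.148, 0.989, 0.001]
ft_force: [0.1, 0.1, 0.5]
width: 0.094
```

Run:
```python
from h import *
plan([.446,.024,.012])
```

```text
shift [ 1.9 -1.3  7.7] turn [ 0.002  0.003 -0.   ] | ee [0.4482 0.0247 0.0197] w 0.094 t 15.1
```

Emit:
arm_command(
  moves=[
    [2,-1,6,0,0,0,1],
    [0,0,0,0,0,0,-1],
    [0,0,0,0,0,0,-1],
    [0,0,0,0,0,0,-1],
    [0,0,0,0,0,0,-1],
    [0,0,0,0,0,0,-1],
    [0,0,0,0,0,0,-1],
  ],
  newtons=40,
)

```text
time_s: 15.8
ee_pos: [0.4472, 0.025, 0.0153]
tool_rot: [0.003, 0.148, 0.989, 0.002]
ft_force: [-0.4, -1.0, 1.4]
width: 0.0666
```

Emit:
arm_command(
  moves=[
    [0,0,-15,0,0,0,-1],
    [0,0,-30,0,0,0,-1],
    [0,0,-35,0,0,0,-1],
    [-10,0,-35,0,0,0,-1],
    [-30,0,-20,0,0,0,-1],
    [-30,0,0,0,0,0,-1],
    [0,0,0,0,0,0,-1],
  ],
)

```text
time_s: 16.5
ee_pos: [0.5128, 0.0036, 0.1546]
tool_rot: [0.001, 0.147, 0.989, 0.001]
ft_force: [0.1, 0.3, -3.1]
width: 0.0664
```

Run:
```python
from h import *
plan([.52,.024,.15]); sense(6)
```

```text
shift [-1.  21.6  4.7] turn [ 0.002  0.002 -0.   ] | ee [0.5128 0.0036 0.1546] w 0.0664 t 16.5
F [ 0.   -0.1  -3.66] [0.47 0.27 0.71] M [-0.01    0.0105 -0.0197] [0.0332 0.0165 0.0112] Mtool [0.0126 0.0071 0.0197]
```

Emit:
arm_command(
  moves=[
    [0,0,0,0.15,0,0,-1],
    [0,0,0,0.15,0,0,-1],
    [0,0,0,0.1,0,0,-1],
    [0,0,0,0,0,0,-1],
    [0,0,0,0,0,0,-1],
    [0,0,0,-0.15,0,0,-1],
    [0,0,0,-0.15,0,0,-1],
    [0,0,0,-0.1,0,0,-1],
    [0,0,0,0,0,0,-1],
    [0,0,0,0,0,0,-1],
  ],
)

```text
time_s: 17.8
ee_pos: [0.5067, 0.0017, 0.1551]
tool_rot: [0.004, 0.149, 0.989, 0.003]
ft_force: [0.2, 1.1, -3.8]
width: 0.0671
```

Run:
```python
from h import *
plan([.52,.024,.15]); sense(8)
```

```text
shift [-6.1 25.2  5.3] turn [ 0.008  0.006 -0.   ] | ee [0.5067 0.0017 0.1551] w 0.0671 t 17.8
F [-0.27 -0.33 -3.88] [0.82 0.95 0.36] M [-0.0157 -0.0006  0.0017] [0.0468 0.0335 0.0293] Mtool [ 0.0149 -0.0052 -0.0018]
```

Emit:
arm_command(
  moves=[
    [0,0,0,-0.15,0,0,-1],
    [0,0,0,-0.15,0,0,-1],
    [0,0,0,-0.1,0,0,-1],
    [0,0,0,0,0,0,-1],
    [0,0,0,0,0,0,-1],
    [0,0,0,0.15,0,0,-1],
    [0,0,0,0.15,0,0,-1],
    [0,0,0,0.12,0,0,-1],
    [0,0,0,0,0,0,-1],
    [0,0,0,0,0,0,-1],
  ],
)

```text
time_s: 19.2
ee_pos: [0.5103, 0.0104, 0.1542]
tool_rot: [0.005, 0.141, 0.99, -0.004]
ft_force: [-0.4, 0.3, -2.9]
width: 0.0668
```

Run:
```python
from h import *
plan([.52,.024,.15]); sense(8)
```

```text
shift [-5.5 15.8  4.1] turn [-0.007  0.01   0.   ] | ee [0.5103 0.0104 0.1542] w 0.0668 t 19.2
F [ 0.11  0.13 -4.1 ] [0.33 0.55 0.41] M [0.023  0.0088 0.0043] [0.0615 0.0356 0.0228] Mtool [-0.0196  0.0149 -0.0043]
```

Emit:
arm_command(
  moves=[
    [0,0,0,0,0.15,0,-1],
    [0,0,0,0,0.15,0,-1],
    [0,0,0,0,0.1,0,-1],
    [0,0,0,0,0,0,-1],
    [0,0,0,0,0,0,-1],
    [0,0,0,0,-0.15,0,-1],
    [0,0,0,0,-0.15,0,-1],
    [0,0,0,0,-0.1,0,-1],
    [0,0,0,0,0,0,-1],
    [0,0,0,0,0,0,-1],
  ],
)

```text
time_s: 20.6
ee_pos: [0.5066, 0.0066, 0.1521]
tool_rot: [0.007, 0.145, 0.989, 0.001]
ft_force: [0.7, 0.2, -3.0]
width: 0.0666
```

Run:
```python
from h import *
plan([.52,.024,.15]); sense(8)
```

```text
shift [-7.8 20.6  2.3] turn [ 0.004  0.013 -0.   ] | ee [0.5066 0.0066 0.1521] w 0.0666 t 20.6
F [ 0.2   0.17 -3.63] [0.46 0.23 0.67] M [0.0382 0.0152 0.0117] [0.0299 0.0264 0.0274] Mtool [-0.0323  0.0256 -0.0113]
```

Emit:
arm_command(
  moves=[
    [0,0,0,0,-0.15,0,-1],
    [0,0,0,0,-0.15,0,-1],
    [0,0,0,0,-0.1,0,-1],
    [0,0,0,0,0,0,-1],
    [0,0,0,0,0,0,-1],
    [0,0,0,0,0.15,0,-1],
    [0,0,0,0,0.15,0,-1],
    [0,0,0,0,0.13,0,-1],
    [0,0,0,0,0,0,-1],
    [0,0,0,0,0,0,-1],
  ],
)

```text
time_s: 22.0
ee_pos: [0.5108, -0.0006, 0.1489]
tool_rot: [0.005, 0.15, 0.989, -0.006]
ft_force: [-1.7, -0.6, -4.4]
width: 0.0667
```

Run:
```python
from h import *
plan([.446,.024,.0153]); sense(8)
```

```text
shift [ 70.6   5.6 132.7] turn [-0.011  0.011  0.   ] | ee [ 0.5108 -0.0006  0.1489] w 0.0667 t 22.0
F [-0.29  0.1  -3.84] [0.61 0.48 0.47] M [-0.0061  0.0124 -0.0132] [0.0278 0.0345 0.0244] Mtool [0.0097 0.0102 0.013 ]
```

Run:
```python
from h import *
sense(12);plan([.446,.024,.0153])
```

```text
F [-0.02 -0.04 -3.73] [0.35 0.44 0.45] M [-0.0061  0.006   0.007 ] [0.0254 0.0287 0.0195] Mtool [ 0.0075  0.0039 -0.0072]
shift [ 69.4   5.4 133.1] turn [-0.011  0.011  0.   ] | ee [5.097e-01 1.000e-04 1.492e-01] w 0.0667 t 23.0
```

Emit:
arm_command(
  moves=[
    [0,0,0,-0.011,0.011,0,-1],
    [0,0,0,0,0,0,-1],
  ],
)

```text
time_s: 23.2
ee_pos: [0.5098, 0.0002, 0.1492]
tool_rot: [-0.0, 0.15, 0.989, 0.001]
ft_force: [-0.6, -0.1, -3.6]
width: 0.0668
```

Run:
```python
from h import *
plan([.446,.024,.0153]);sense(12);plan([.446,.024,.0153])
```

```text
shift [ 67.8   3.7 134. ] turn [ 0.001 -0.001  0.   ] | ee [5.098e-01 2.000e-04 1.492e-01] w 0.0668 t 23.2
F [ 0.08  0.01 -3.74] [0.53 0.42 0.57] M [-0.0382 -0.0022 -0.0139] [0.0259 0.0236 0.0244] Mtool [ 0.0359 -0.0134  0.0139]
shift [ 67.6   3.6 133.9] turn [ 0.    -0.001  0.   ] | ee [5.096e-01 5.000e-04 1.492e-01] w 0.0666 t 23.8
```

Emit:
arm_command(
  moves=[
    [0,0,0,0.12,0,0,-1],
    [0,0,0,0.12,0,0,-1],
    [0,0,0,0.06,0,0,-1],
    [0,0,0,0,0,0,-1],
    [0,0,0,-0.08,0,0,-1],
    [0,0,0,-0.08,0,0,-1],
    [0,0,0,-0.08,0,0,-1],
    [0,0,0,-0.05,0,0,-1],
    [0,0,0,0,0,0,-1],
    [0,0,0,0,0,0,-1],
  ],
)

```text
time_s: 24.8
ee_pos: [0.5109, -0.0019, 0.1511]
tool_rot: [0.004, 0.152, 0.988, -0.001]
ft_force: [0.7, 0.2, -3.2]
width: 0.0665
```

Run:
```python
from h import *
sense(10);plan([.446,.024,.0153])
```

```text
F [ 0.03 -0.02 -3.24] [0.46 0.55 0.33] M [-0.0297  0.0037  0.0094] [0.0332 0.0312 0.0352] Mtool [ 0.0294 -0.0053 -0.0096]
shift [ 70.4   4.5 134.9] turn [-0.001  0.007  0.   ] | ee [ 0.511  -0.0009  0.1507] w 0.0666 t 25.3
```

Emit:
arm_command(
  moves=[
    [0,0,0,-0.12,0,0,-1],
    [0,0,0,-0.12,0,0,-1],
    [0,0,0,-0.06,0,0,-1],
    [0,0,0,0,0,0,-1],
    [0,0,0,0.08,0,0,-1],
    [0,0,0,0.08,0,0,-1],
    [0,0,0,0.08,0,0,-1],
    [0,0,0,0.05,0,0,-1],
    [0,0,0,0,0,0,-1],
    [0,0,0,0,0,0,-1],
  ],
)

```text
time_s: 26.3
ee_pos: [0.5145, 0.0012, 0.1518]
tool_rot: [0.008, 0.149, 0.989, -0.003]
ft_force: [0.7, -0.0, -3.5]
width: 0.0668
```

Run:
```python
from h import *
sense(10);plan([.446,.024,.0153])
```

```text
F [-0.2  -0.09 -3.41] [0.49 0.57 0.59] M [0.0448 0.0218 0.0096] [0.0294 0.023  0.0295] Mtool [-0.0365  0.0342 -0.0091]
shift [ 74.5   2.9 135.3] turn [-0.003  0.016  0.   ] | ee [0.5143 0.     0.1518] w 0.0669 t 26.8
```

Emit:
arm_command(
  moves=[
    [0,0,0,0.12,0,0,-1],
    [0,0,0,0.12,0,0,-1],
    [0,0,0,0.06,0,0,-1],
    [0,0,0,0,0,0,-1],
    [0,0,0,-0.08,0,0,-1],
    [0,0,0,-0.08,0,0,-1],
    [0,0,0,-0.08,0,0,-1],
    [0,0,0,-0.05,0.016,0,-1],
    [0,0,0,0,0,0,-1],
    [0,0,0,0,0,0,-1],
  ],
)

```text
time_s: 27.8
ee_pos: [0.5155, -0.0038, 0.1537]
tool_rot: [0.004, 0.154, 0.988, -0.002]
ft_force: [0.7, 0.4, -4.2]
width: 0.0666
```

Run:
```python
from h import *
sense(12);plan([.654,-.011,.10])
T=T_wc('top'); im,d=ctrl.capture('top'); f,cx,cy,k=K('top')
# tray outline from dark blob in first top picture, at z=.016
im=cv2.imread('pics/top1.png').astype(int); c=im[165,290]
m=(np.abs(im-c).sum(2)<60).astype('uint8'); n,l=cv2.connectedComponents(m); cc,sz,a=cv2.minAreaRect(np.argwhere(l==l[165,290])[:,::-1].astype('float32'))
print(c,cc,sz,a,p2w('top',cc[0],cc[1],T[2,3]-.008,T),[p2w('top',u,v,T[2,3]-.016,T).round(3) for u,v in cv2.boxPoints((cc,sz,a))])
```

```text
F [-0.04 -0.11 -3.71] [0.38 0.46 0.56] M [-0.0309 -0.0126 -0.0107] [0.0362 0.0346 0.0254] Mtool [ 0.0257 -0.0213  0.0106]
shift [-134.    34.2   54.4] turn [-0.003  0.008  0.   ] | ee [ 0.5156 -0.0027  0.1534] w 0.0668 t 28.4
[28 40 62] (286.57659912109375, 159.79747009277344) (44.94171142578125, 60.59968185424805) 88.09085083007812 [ 0.64864083 -0.01466808  0.03204118] [array([0.717, 0.082, 0.047]), array([ 0.719, -0.11 ,  0.046]), array([ 0.577, -0.111,  0.033]), array([0.576, 0.081, 0.034])]
```

The moment flips ±0.031 N m with each slow opposite tip, three times running, so the middle tin rattles. I'm holding it over the tray with its underside at z = 0.10, which puts the TCP at about 0.115.

Emit:
arm_command(
  moves=[
    [-20,5,0,-0.003,0.008,0,-1],
    [-25,6,5,0,0,0,-1],
    [-25,6,10,0,0,0,-1],
    [-25,6,10,0,0,0,-1],
    [-20,6,8,0,0,0,-1],
    [-12,3,4,0,0,0,-1],
    [-6,2,2,0,0,0,-1],
    [0,0,0,0,0,0,-1],
    [0,0,0,0,0,0,-1],
    [0,0,0,0,0,0,-1],
  ],
)

```text
time_s: 29.45
ee_pos: [0.6559, -0.0102, 0.1129]
tool_rot: [-0.001, 0.153, 0.988, 0.001]
ft_force: [-0.5, -0.9, -4.6]
width: 0.0665
```

Run:
```python
from h import *
plan([.653,-.012,.115])
```

```text
shift [ 2.2 -2.6 -2.1] turn [ 0.001 -0.002  0.   ] | ee [ 0.6559 -0.0102  0.1129] w 0.0665 t 29.45
```

Emit:
arm_command(
  moves=[
    [2,-2,-2,0,0,0,-1],
    [0,0,0,0,0,0,-1],
    [0,0,0,0,0,0,-1],
    [0,0,0,0,0,0,-1],
    [0,0,0,0,0,0,-1],
  ],
)

```text
time_s: 29.95
ee_pos: [0.6523, -0.0112, 0.1168]
tool_rot: [-0.0, 0.153, 0.988, 0.002]
ft_force: [0.4, 1.1, -2.5]
width: 0.0666
```

Run:
```python
from h import *
plan([.653,-.012,.115])
T=T_wc('top'); im,d=ctrl.capture('top'); cv2.imwrite('pics/top2.png',cv2.resize(im[110:330,120:460,::-1],None,fx=2.3,fy=2.3))
im,d=ctrl.capture('side'); cv2.imwrite('pics/side2.png',im[:,:,::-1])
Ts=T_wc('side')
for r in ctrl.recognise('side','tin_a'):
    p=(Ts@np.append(r['xyz'],1))[:3]; print(round(r['score'],2),p.round(3),w2p('side',p,Ts).round())
s=ctrl.get_state(); print(np.abs(s['joint_velocities']).max(), s['tool_rot'])
```

```text
shift [-0.9 -0.6  1.8] turn [ 0.003 -0.001  0.   ] | ee [ 0.6523 -0.0112  0.1168] w 0.0666 t 29.95
0.97 [ 0.413 -0.298  0.046] [335. 164.]
0.84 [0.494 0.259 0.054] [213. 258.]
0.68 [0.634 0.003 0.146] [225. 165.]
0.002220064306078153 [-3.72972941e-04  1.52730596e-01  9.88266608e-01  1.52854738e-03]
```

View pics/side2.png

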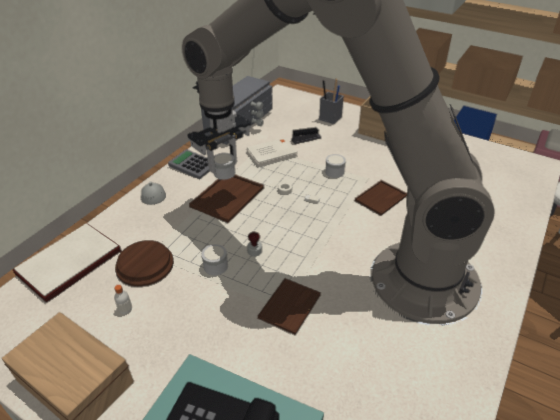

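View pics/top2.png

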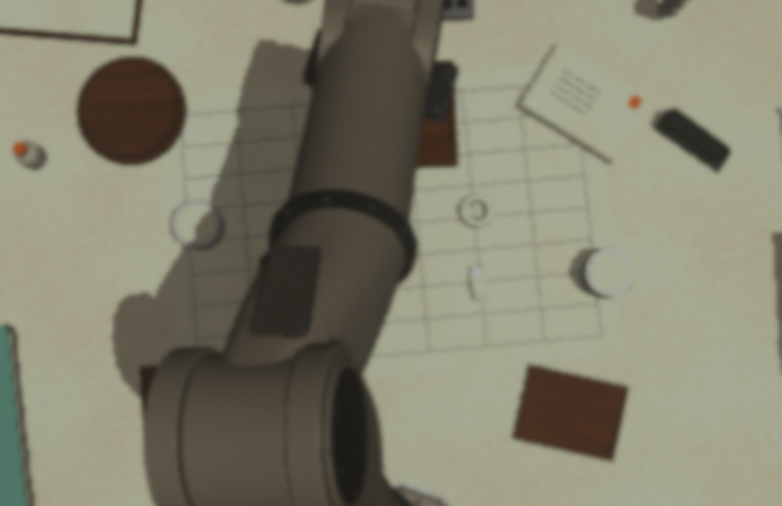

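The side view shows the tin held level over the big tray at (222,168), with the other two standing at (213,258) and (335,164) and nothing else disturbed. The top view agrees. I'm handing in.

```bash
python3 -c "
from cell import ctrl
print(ctrl.finish_job(), ctrl.get_state()['ee_pos'])"
```

```text
the job is handed in; nothing more can be done
the job is handed in; nothing more can be done
```

The middle tin rattles. I handed the job in at about 30 s, with the arm holding that tin level over the middle of the 150 x 200 mm tray.

- **Left tin:** I tipped it both ways about two axes. Its wrist moment, measured level, stayed near 0, so it holds nothing that slides. I set it back upright, about 4 mm from where it stood.
- **Middle tin:** My first two quick tips of it showed nothing clear, probably because the brisk return slid the block back. Later tips, three of them done slowly, flipped the moment between about +0.03 and -0.03 N m. The block should give ±0.033.
- **Right tin:** I did not lift or shake it, because the middle tin's result was clear. The left tin only had the quick tips, so its clean result is the weaker of the two.

**Last checks:**
- The tool was within 2 mm of its target and level to 0.003 rad. The tin's underside was at about 0.10 m, the grip was holding and the arm was still.
- The side and top pictures show the other two tins upright and the other desk things in place.
- The fingers may have brushed the middle tin with about 2 N as I came down on it, and I corrected that before gripping.

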